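Stack a toroidal transformer on its chassis stud

TASK

Assemble the toroidal transformer on the upright stud of the aluminium chassis plate, threading every part over the stud: first the large rubber pad, then the copper-wound transformer, then the small rubber pad, and last the brass flanged bush, flange down as it stands. Each part must lie flat on the one below, with the stud through all of them, and be let go.

Things in the scene. Friction and masses are not known exactly. Their poses are not given: they have to be found in the camera images.
- stud_foot (a point): foot of an upright steel stud, 8 mm thick, 50 mm tall, on a fixed aluminium plate 130 (x) x 110 (y) x 14 mm that lies on the right of the bench, its place and angle varying. The point is on the stud's axis at the plate's top face (17 mm above the bench), z up; the plate's middle is 15 mm towards +x. A fixed white terminal strip (18 along x, 60 along y, 15 mm high) stands on the plate 65 mm towards +x
- large_pad_center (a point): large black rubber pad, a stiff flat ring 54 mm in outside diameter, hole 22 mm, 8 mm thick, 30 g; lying flat on the bench at the start; the point is the middle of the ring, half-way up, z axis up along the ring's axis
- transformer_center (a point): toroidal transformer, a rigid copper-wound ring 50 mm in outside diameter, hole 22 mm, 24 mm high, about 150 g; lying flat on the bench at the start; the point is the middle of the ring, half-way up, z axis up along the ring's axis
- small_pad_center (a point): small black rubber pad, a stiff flat ring 40 mm in outside diameter, hole 22 mm, 8 mm thick, 30 g; lying flat on the bench at the start; the point is the middle of the ring, half-way up, z axis up along the ring's axis
- bush_center (a point): brass clamp bush: a round flange 36 mm in diameter and 4 mm thick at the bottom with a hub 26 mm in diameter above it, 14 mm high in all, through bore 18 mm, 40 g; standing on its flange on the bench at the start; the point is on its axis, half-way up (7 mm), z axis up along the bore
Things that resemble listed ones, but are neither listed nor needed, are in the scene too. Leave any white look-alike of the part that bears large_pad_center alone.

How it is judged:
By the outcome, as a careful person would: the job done as asked, in the order asked, and still so for the second after the job is handed in, with the robot touching nothing.
It also fails if it takes over 109 s, if anything falls off the work surface, if the arm or the gripper's body presses on something with over 40 N, if the wrist force passes 120 N, or if a joint passes its speed limit or range.

ROBOT

A 6-joint arm with a two-finger parallel gripper is mounted at the origin on a cart in front of the work surface, level with it; the furniture and walls round the work are solid. World frame = base frame: x ahead of the robot, y to its left, z up, the work surface at z = 0. Lengths are in m, angles in rad, forces in N, time in s.
With the tool pointing down it reaches from about 0.375 to 0.925 m from the base axis. Payload 5.7 kg.
Tool frame: the origin (TCP) lies midway between the tips of the shut fingers; the grasp point (between the pads) lies 19 mm behind it; z points along the fingers, y is the line along which they close (so a half turn about z gives the same grasp; the last joint's range is limited). The gripper opens to 88 mm and grips with 3 to 60 N. Pads are 20 mm wide; open, the fingers measure 115 mm over their backs; the gripper's body (75 mm by 178 mm) begins 61 mm behind the grasp point.
Start: joints at [1.13, 0.359, 1.51, -0, 1.272, -0.115], TCP at [0.192, 0.568, 0.223] pointing down, gripper open.
Joint ranges: [-2.97, 2.97], [-1.01, 2.36], [0.21, 2.38], [-0.96, 4.11], [0.2, 2.71], [-2.98, 2.98]. Speed limits (rad/s): [2.39, 2.39, 3.14, 3.14, 3.14, 3.14].

INTERFACE

Orientations are given as a unit quaternion [x, y, z, w].
In Python, from bench import move_ptp, servo_line, goto_joints, move_gripper, sleep, inverse_kinematics, capture, PlanningError, close_job, spot_in, silhouettes, current_clock, current_joint_pos, current_qvel, current_joint_torque, current_position, current_orientation, current_force, current_torque, current_finger_gap, current_grip_force gives the robot as it stands. Calls block until the motion is done:
- move_ptp(position, orientation): joint-space move of the TCP to a pose.
- servo_line(position, orientation=None, rate=0.15, contact_N=None): straight line of the TCP; orientation=None keeps the orientation; rate is the mean speed in m/s. With contact_N (N) it stops when the force on the tool has changed by that much, and returns True; else False.
- goto_joints(angles): joint-space move.
- move_gripper(opening): finger opening in m; the grip force is fixed at half the most; returns when the fingers have stopped.
- sleep(seconds).
- inverse_kinematics(position, orientation): joint angles nearest the present ones, or None.
- capture(name): name is "side" or "top"; returns a dict with "image" (420x560x3 uint8, blue, green, red), "range_z" (420x560 float32, m along the optical axis (not along the pixel's ray), 0 where there is no reading), "intrinsics" (3x3 intrinsics, pixels), "R" (3x3) and "t" (3): a world point X has camera coordinates R X + t. Camera axes: x right, y down, z forward; pixel columns grow to the right and rows downward; lengths in m; the calibration is good to about 2 mm. A picture is of the moment at which its call begins.
A pose or a line that the arm cannot do raises PlanningError and nothing moves.
- close_job(): hands the job in; it is judged then, once.
Trained networks look in the newest picture that a camera, given by its name, has taken for a name from the list of things; names that differ only in an ending like _2 or _b are one class to them, and where a whole thing is asked for, a point or a joint stands for the part that bears it (a point fixed in the world has none). Each returns a list of dicts, best first, with "conf" (0 to 1); they miss things now and then, are a little off and sometimes report something else, mostly with a low value. They report only what shows in the picture. A call takes as long as a camera call. They do not tell look-alikes from the thing itself.
- spot_in(camera, query): "xy" ([column, row] in pixels, amid what is visible of it).
- silhouettes(camera, query): "region" (420x560 bool, what is visible of it) and "xy" ([column, row] in pixels, amid what is visible of it).
Readings, each from a call of its own:
- current_clock(): time.
- current_joint_pos(): joint angles.
- current_qvel(): joint speeds.
- current_joint_torque(): joint torques, N m.
- current_position(): TCP position.
- current_orientation(): TCP orientation.
- current_force(): force on the tool from outside, world axes, zero at the start.
- current_torque(): the same for the moment, N m.
- current_finger_gap(): finger opening in m.
- current_grip_force(): force on a finger pad.
Only numpy, scipy, OpenCV 4.12 (cv2) and the standard library are available. Lean on these libraries where they do the work, as an engineer would, in place of code of your own. Each camera call takes 0.05 s, during which the arm holds its last target. There are 200 camera calls.

## Working session

There is one attempt and no reset: what is moved stays moved. The work goes in short steps, each a Python script; the robot and the scene stay as the last script left them, time stands still between calls to the robot, and variables do not carry over. Pictures are saved under pics/ and viewed, at most 14 in all, crops included, and the job is handed in when it is done.

```bash
mkdir -p pics; ls; cat > h.py <<'E'
from bench import *
import numpy as np, cv2
from scipy.spatial.transform import Rotation as Rn
def cloud(c):
    K,R,t=np.array(c["intrinsics"]),np.array(c["R"]),np.array(c["t"])
    v,u=np.mgrid[0:420,0:560]; z=c["range_z"]
    P=np.stack([(u-K[0,2])/K[0,0]*z,(v-K[1,2])/K[1,1]*z,z],-1)
    W=(P-t)@R; W[z<=0]=np.nan
    return W
def down(yaw):  # tool z down, tool y (closing) at angle yaw from world y
    return (Rn.from_euler('z',yaw)*Rn.from_quat([1,0,0,0])).as_quat()
E
python3 - <<'E'
from h import *
print(current_clock(),current_orientation())
for n in("top","side"):
    c=capture(n);cv2.imwrite(f"pics/{n}0.png",c["image"]);W=cloud(c)
    print(n,-np.array(c["R"]).T@c["t"])
    for q in("stud_foot","large_pad_center","transformer_center","small_pad_center","bush_center"):
        for d in silhouettes(n,q) if q!="stud_foot" else spot_in(n,q):
            o=[q,round(d["conf"],2),np.round(d["xy"])]
            if "region" in d:
                p=W[d["region"]];p=p[~np.isnan(p[:,0])]
                if len(p): o+=[d["region"].sum(),np.round(np.median(p,0),3),np.round(np.percentile(p,2,0),3),np.round(np.percentile(p,98,0),3)]
            print(*o)
E
```

```text
pics
0.0 [ 1.62178935e-01  9.86760957e-01 -8.62985753e-04 -2.49459965e-04]
top [ 0.343745   -0.09349752  0.89795309]
stud_foot 0.65 [408. 194.]
large_pad_center 0.9 [155. 222.] 361 [0.472 0.143 0.009] [0.449 0.117 0.004] [0.495 0.166 0.012]
large_pad_center 0.84 [132. 200.] 406 [0.534 0.206 0.008] [0.509 0.182 0.   ] [0.559 0.231 0.012]
large_pad_center 0.81 [169. 257.] 386 [0.388 0.123 0.009] [0.364 0.099 0.005] [0.412 0.148 0.012]
transformer_center 0.94 [170. 167.] 337 [0.592 0.112 0.023] [0.571 0.09  0.007] [0.615 0.134 0.027]
small_pad_center 0.55 [248. 178.] 189 [ 0.581 -0.068  0.008] [ 0.564 -0.086  0.001] [ 0.604 -0.049  0.011]
bush_center 0.58 [263. 232.] 147 [ 0.455 -0.097  0.006] [ 0.441 -0.113 -0.001] [ 0.471 -0.081  0.017]
side [ 0.11786336 -0.8348461   0.84075538]
stud_foot 0.91 [358. 309.]
large_pad_center 0.73 [196. 178.] 239 [0.386 0.119 0.007] [ 0.362  0.099 -0.002] [0.411 0.146 0.011]
large_pad_center 0.62 [217. 163.] 235 [0.471 0.14  0.006] [ 0.447  0.115 -0.002] [0.499 0.169 0.011]
large_pad_center 0.51 [228. 146.] 163 [0.532 0.205 0.007] [ 0.509  0.184 -0.001] [0.556 0.232 0.01 ]
large_pad_center 0.35 [252. 218.] 137 [ 0.454 -0.1    0.007] [ 0.439 -0.112 -0.001] [ 0.471 -0.084  0.016]
transformer_center 0.68 [263. 156.] 237 [0.592 0.108 0.02 ] [0.571 0.091 0.001] [0.614 0.138 0.026]
small_pad_center 0.71 [289. 194.] 203 [ 0.584 -0.065  0.005] [ 0.563 -0.086 -0.003] [ 0.608 -0.037  0.01 ]
bush_center 0.62 [252. 220.] 152 [ 0.453 -0.099  0.006] [ 0.437 -0.112 -0.002] [ 0.47  -0.083  0.016]
```

View pics/top0.png

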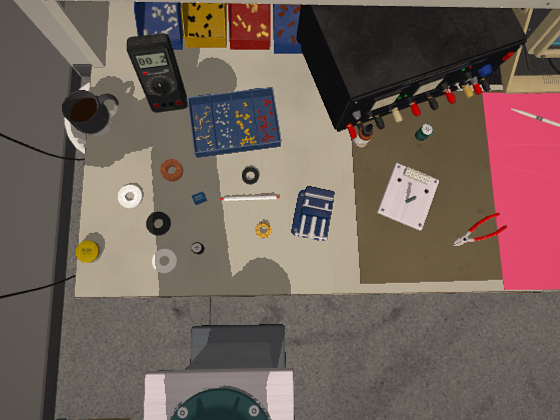

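View pics/side0.png

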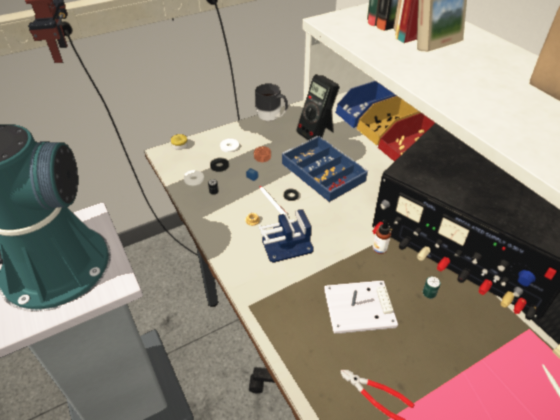

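```bash
python3 - <<'E'
import cv2,numpy as np
t=cv2.imread("pics/top0.png")
a=cv2.resize(t[150:280,110:290],None,fx=4.4,fy=4.4,interpolation=cv2.INTER_CUBIC)
cv2.imwrite("pics/crop0.png",a[:590,:790])
E
```

```text
(no output)
```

View pics/crop0.png

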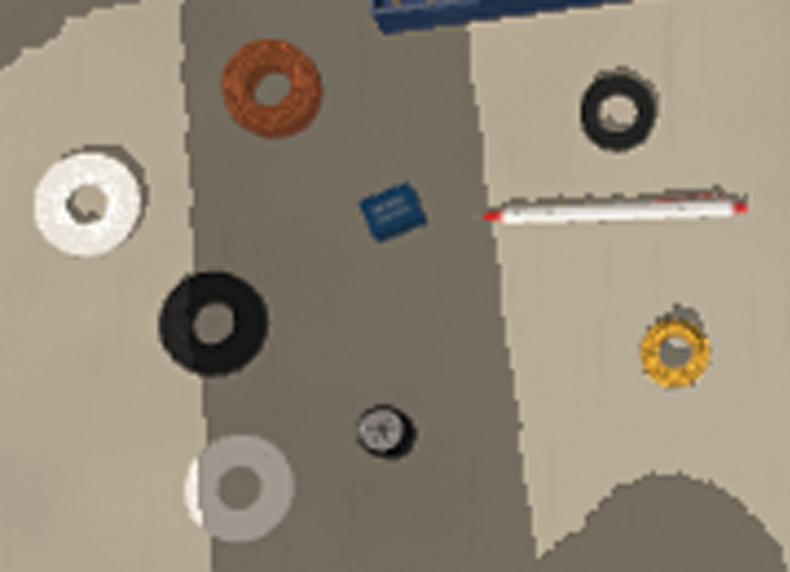

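Candidates for the large pad are the white ring at (132,200), the white/translucent ring at (164,260) and the black ring at (158,222). I choose the black one. The crop confirms it. It also shows the copper ring at (171,170), the small black pad at (250,175) and the brass bush at (263,230). The grey knob at (197,248) is not needed. The plate is at (408,194).

```bash
python3 - <<'E'
from h import *
ims=[]
for n,(u0,v0) in {"top":(360,140),"side":(310,265)}.items():
    c=capture(n);W=cloud(c)
    s=c["image"][v0:v0+90,u0:u0+95];ims.append(cv2.resize(s,None,fx=4.2,fy=4.2,interpolation=cv2.INTER_CUBIC))
    w=W[v0:v0+90,u0:u0+95].reshape(-1,3)
    px=np.stack(np.meshgrid(np.arange(u0,u0+95),np.arange(v0,v0+90)),-1).reshape(-1,2)
    k=(w[:,2]>.024)&(w[:,2]<.08)
    pl=w[(abs(w[:,2]-.017)<.004)]; 
    print(n,"plate med z",np.median(pl[:,2]),cv2.minAreaRect((pl[:,:2]*1000).astype(np.float32)))
    for p,q in zip(px[k],w[k]): print(p,np.round(q*1000).astype(int),end=";")
    print()
    for q,h in(("large_pad_center",.008),("transformer_center",.024),("small_pad_center",.008),("bush_center",.014)):
        best=None
        for d in silhouettes(n,q):
            m=d["region"]
            p=W[m];p=p[~np.isnan(p[:,0])]
            g=np.median(c["image"][m].mean(1))
            if q=="large_pad_center" and g>90: continue
            r=p[p[:,2]>h-.006]
            (cx,cy),rad=cv2.minEnclosingCircle((r[:,:2]*1000).astype(np.float32))
            print(q,round(d["conf"],2),d["xy"],"gray",g,np.round((cx,cy,rad),1)); 
cv2.imwrite("pics/plate.png",np.hstack(ims)[:600,:800])
E
```

```text
top plate med z 0.017688754313123584 ((560.8380737304688, -428.8704833984375), (224.51718139648438, 158.4766082763672), 12.192567825317383)
[360 140] [ 655 -321   49];[362 140] [ 654 -324   53];[363 140] [ 653 -326   55];[364 140] [ 652 -327   57];[365 140] [ 653 -331   54];[366 140] [ 653 -332   56];[367 140] [ 653 -335   54];[368 140] [ 654 -338   53];[369 140] [ 655 -341   49];[360 141] [ 655 -322   42];[361 141] [ 654 -324   45];[362 141] [ 653 -325   48];[363 141] [ 652 -327   51];[364 141] [ 653 -329   50];[365 141] [ 652 -332   50];[366 141] [ 652 -334   50];[367 141] [ 653 -337   47];[368 141] [ 655 -340   44];[360 142] [ 653 -322   41];[361 142] [ 653 -325   41];[362 142] [ 652 -326   44];[363 142] [ 654 -330   40];[364 142] [ 652 -331   44];[365 142] [ 653 -334   42];[366 142] [ 652 -336   43];[367 142] [ 654 -340   38];[360 143] [ 653 -324   34];[361 143] [ 652 -326   37];[362 143] [ 652 -328   39];[363 143] [ 651 -330   39];[364 143] [ 653 -333   34];[365 143] [ 653 -336   34];[366 143] [ 653 -338   34];[360 144] [ 653 -326   27];[361 144] [ 651 -327   32];[362 144] [ 652
[... 15058 characters left out ...]
[ 562 -479   30];[387 310] [ 563 -481   31];[388 310] [ 565 -481   30];[389 310] [ 567 -482   29];[390 310] [ 569 -483   30];[391 310] [ 570 -484   31];[392 310] [ 573 -484   28];[384 311] [ 559 -477   26];[385 311] [ 561 -478   26];[386 311] [ 561 -480   28];[387 311] [ 564 -481   27];[388 311] [ 566 -481   27];[390 311] [ 570 -483   25];[391 311] [ 571 -484   26];[392 311] [ 574 -485   25];
large_pad_center 0.45 [219.1, 162.3] gray 42.33333333333333 [469.9 142.6  31.4]
transformer_center 0.5 [262.5, 153.3] gray 107.66666666666667 [594.1 113.5  24.8]
small_pad_center 0.42 [289.9, 195.3] gray 54.0 [582.6 -65.6  20.7]
bush_center 0.55 [253.4, 219.2] gray 166.66666666666666 [454.9 -95.9  13.8]
```

View pics/plate.png

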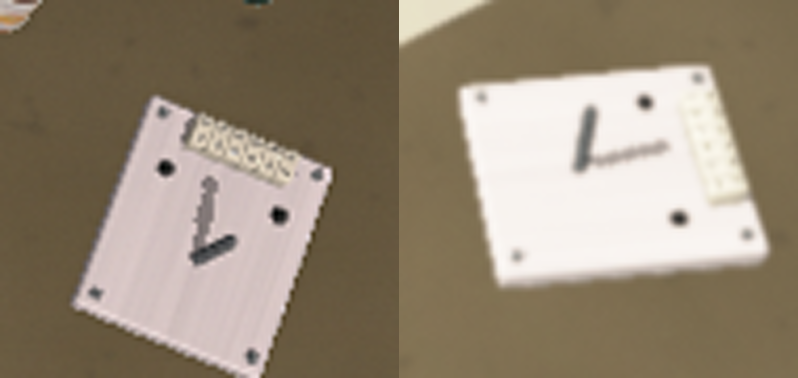

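The top and side views agree: the stud axis is at about (0.518, -0.430), the plate yaw is about -24°, and the strip is on its far side. I'll start with the large pad.

```bash
cat >> h.py <<'E'
STUD=np.array([.518,-.430]); PY=-.415; VIA=[.45,-.12,.22]
def quat(p,yaw):  # half-turn with the smaller joint motion
    q0=np.array(current_joint_pos()); best=None
    for y in(yaw,yaw+np.pi):
        s=inverse_kinematics(list(p),list(down(y)))
        if s is not None:
            c=np.abs(np.array(s)-q0).max()+ (5 if abs(s[5])>2.7 else 0)
            if best is None or c<best[0]: best=(c,down(y))
    return list(best[1])
def pick(xy,yaw,z,opening,lift=.16):
    p=[*xy,z+.07]; q=quat(p,yaw)
    move_gripper(opening); move_ptp(p,q)
    hit=servo_line([*xy,z],rate=.12,contact_N=15)
    print("pick contact",hit,np.round(current_position(),4))
    move_gripper(0); print("gap",current_finger_gap(),"grip",current_grip_force())
    servo_line([*xy,lift],rate=.2)
    print("lifted gap",current_finger_gap(),"t",current_clock())
def place(bottom,hold,release,xy=STUD,retreat=.18):
    """bottom: height of support, hold: TCP height above part bottom"""
    move_ptp(VIA,quat(VIA,PY))
    p=[*xy,.067+hold+.03]; move_ptp(p,quat(p,PY))
    zt=bottom+hold
    servo_line([*xy,zt+.008],rate=.1,contact_N=12)
    z1=current_position()[2]
    if z1>zt+.010: print("EARLY CONTACT",current_position(),current_force()); return False
    hit=servo_line([*xy,zt-.002],rate=.02,contact_N=5)
    print("place hit",hit,"dz mm",(current_position()[2]-zt)*1e3,current_force())
    move_gripper(release)
    servo_line([*xy,retreat],rate=.2)
    print("t",current_clock()); return True
E
python3 - <<'E'
from h import *
v=[.3,.4,.2]
pick([.4715,.1415],.52,.003,.072)
E
```

```text
pick contact False [0.4718 0.1418 0.0033]
gap 0.05337110265661724 grip 30.0013334909454
lifted gap 0.05310831159871179 t 5.6167
```

```bash
python3 - <<'E'
from h import *
ok=place(.017,.003,.072)
if ok: move_ptp(VIA,quat(VIA,PY))
c=capture("side");d=capture("top")
cv2.imwrite("pics/p1.png",np.hstack([cv2.resize(c["image"][265:355,310:405],None,fx=4.2,fy=4.2),cv2.resize(d["image"][140:230,360:455],None,fx=4.2,fy=4.2)]))
print(current_clock())
E
```

```text
place hit True dz mm 0.24444567116756882 [-0.70167966 -0.02350286  1.12946306]
t 10.7083
12.025
```

View pics/p1.png

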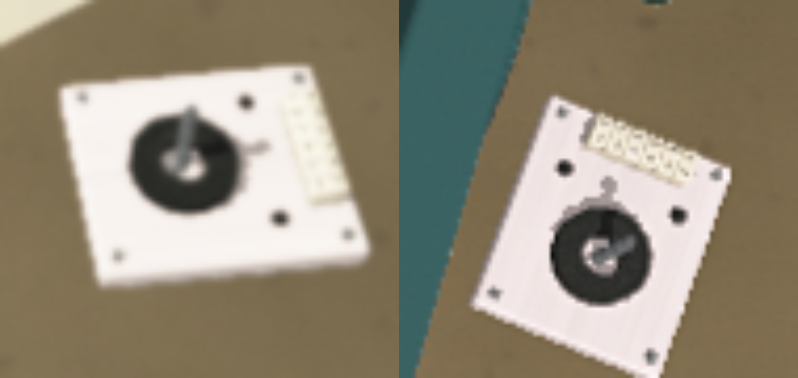

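The large pad lies flat round the stud; its ring surrounds the stud in both crops, at about (185,160) and (603,252). Next come the transformer and the small pad, each checked by gap and contact height.

```bash
python3 - <<'E'
from h import *
pick([.5941,.113],-1.08,.006,.068)
g=current_finger_gap()
if .045<g<.053:
    if place(.025,.006,.066): move_ptp(VIA,quat(VIA,PY))
c=capture("side");d=capture("top")
cv2.imwrite("pics/p2.png",np.hstack([cv2.resize(c["image"][265:355,310:405],None,fx=4.2,fy=4.2),cv2.resize(d["image"][140:230,360:455],None,fx=4.2,fy=4.2)]))
print(current_clock())
E
```

```text
pick contact False [0.5945 0.1129 0.0064]
gap 0.04985833401509312 grip 30.001762637402862
lifted gap 0.04979655339806659 t 16.15
place hit True dz mm 1.1147476024402982 [0.04867978 0.62949019 4.64893569]
t 21.0917
22.4083
```

View pics/p2.png

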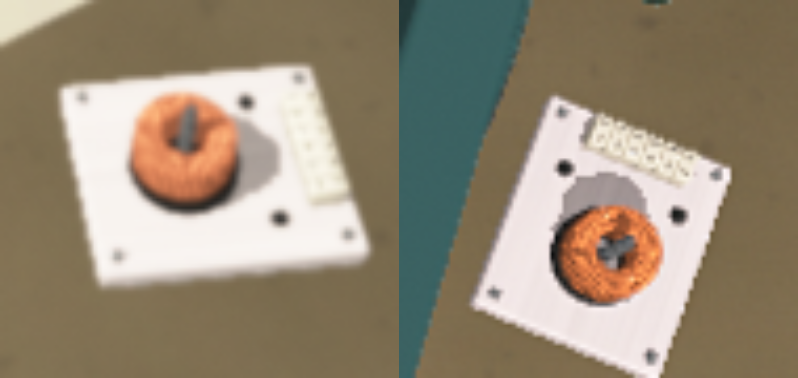

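The transformer sits on the pad with the stud up its hole, at (187,130) and (613,250). Now the small pad.

```bash
python3 - <<'E'
from h import *
pick([.5823,-.0666],0,.003,.060)
g=current_finger_gap()
if .035<g<.042:
    if place(.049,.003,.056,retreat=.2): move_ptp(VIA,quat(VIA,PY))
c=capture("side");d=capture("top")
cv2.imwrite("pics/p3.png",np.hstack([cv2.resize(c["image"][265:355,310:405],None,fx=4.2,fy=4.2),cv2.resize(d["image"][140:230,360:455],None,fx=4.2,fy=4.2)]))
W=cloud(d); w=W[225:245,250:276].reshape(-1,3); k=w[w[:,2]>.008]
print(current_clock(),np.median(k,0)); v=W[180:245,290:340][...,2]; print("vise height",np.nanmax(v))
E
```

```text
pick contact False [ 0.5828 -0.067   0.0038]
gap 0.038772580869158954 grip 30.001074615865946
lifted gap 0.03866128703067937 t 25.7333
place hit True dz mm 0.46132005494332884 [ 0.53697988 -1.27666443  1.49869382]
t 30.0417
31.35 [ 0.45348359 -0.0969786   0.01436367]
vise height 0.6813332121997429
```

View pics/p3.png

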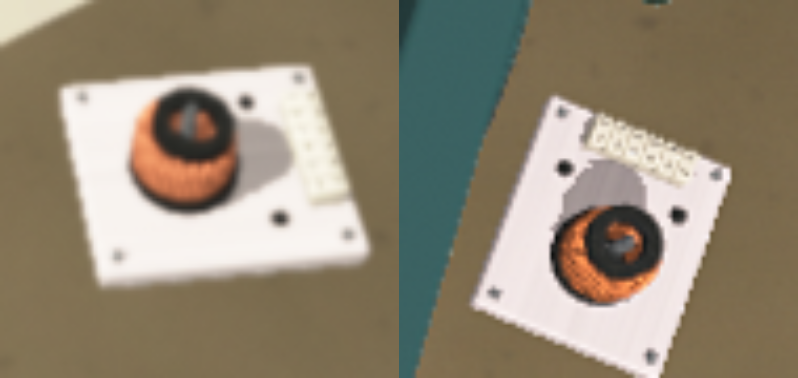

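The small pad is on the transformer, with the stud in its hole. Last is the bush, gripped by its hub and closing along x to stay clear of the vise.

```bash
python3 - <<'E'
from h import *
pick([.4545,-.096],np.pi/2,.0065,.046)
g=current_finger_gap()
if .022<g<.028:
    if place(.057,.0065,.044,retreat=.2): move_ptp(VIA,quat(VIA,PY))
c=capture("side");d=capture("top")
cv2.imwrite("pics/p4.png",np.hstack([cv2.resize(c["image"][265:355,310:405],None,fx=4.2,fy=4.2),cv2.resize(d["image"][140:230,360:455],None,fx=4.2,fy=4.2)]))
W=cloud(c); 
for n,W in(("side",W),("top",cloud(d))):
    w=W.reshape(-1,3); k=w[(np.hypot(*(w[:,:2]-STUD).T)<.016)&(w[:,2]>.055)]
    print(n,len(k),np.percentile(k[:,2],[10,50,90]))
print(current_clock())
E
```

```text
pick contact False [ 0.4549 -0.0962  0.0069]
gap 0.02473759537865917 grip 30.002205928321928
lifted gap 0.0249596349964838 t 34.9833
place hit True dz mm 0.8723634252146839 [-0.23628977  0.10463316  4.44090858]
t 39.6083
side 184 [0.05984713 0.06678718 0.07188976]
top 154 [0.06035537 0.06652001 0.07235838]
40.9167
```

View pics/p4.png

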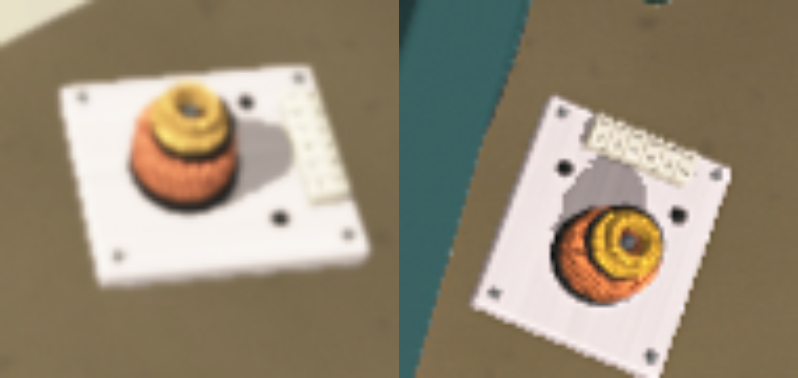

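The bush sits flange down and flat on top. Its top is at about 71 mm, as expected, and the stud shows in the bore at (190,108) and (628,240).

```bash
python3 -c "
from bench import *
print(close_job())"
```

```text
the job is handed in; nothing more can be done
None
```

The large pad, transformer, small pad and brass bush are stacked in that order on the stud, lying flat and let go, and the job was handed in at about 41 s.

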